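# Index the die slide and set the snap

### The arm

A 6-joint arm with a two-finger parallel gripper is mounted at the origin on the work surface. World frame = base frame: x ahead of the robot, y to its left, z up, the work surface at z = 0. Lengths are in mm, angles in rad, forces in N, time in s.
With the tool pointing down it reaches from about 300 to 775 mm from the base axis. Payload 14.6 kg.
Tool frame: the origin (TCP) lies midway between the tips of the shut fingers; the grasp point (between the pads) lies 19 mm behind it; z points along the fingers, y is the line along which they close (so a half turn about z gives the same grasp; the last joint's range is limited). The gripper opens to 94 mm and grips with 3 to 60 N. Pads are 16 mm wide; open, the fingers measure 119 mm over their backs; the gripper's body (75 mm by 177 mm) begins 78 mm behind the grasp point.
Start: joints at [-1.203, 0.3, 1.521, -0, 1.321, -0.067], TCP at [231.668, -498.818, 205.446] pointing down, gripper open.
Joint ranges: [-3.03, 3.03], [-0.79, 2.21], [0.23, 2.52], [-1.04, 4.18], [0, 3.07], [-2.55, 2.55]. Speed limits (rad/s): [2.22, 2.22, 2.57, 3.14, 3.14, 3.14].

### API

Orientations are given as [roll, pitch, yaw] about the fixed x, y, z axes, in that order (R = Rz(yaw) Ry(pitch) Rx(roll)).
In Python, from cell import manip, camera gives the robot as it stands.
- The arm moves only by the tool move_arm, never from a script. Its arguments are lists of equal length, an entry for each row: "dp": the shift along the world's x, y, z in mm, a list of three; "rotation": the turn, a rotation vector about the world's x, y, z in rad, a list of three; "hand": the opening, from 0 (shut) to 1 (fully open). A call has 1 to 10 rows; each row shifts and turns the commanded pose from where the row before left it; what a row does not reach is not made up. A row lasts 1/8 s, in which the tool goes at most 62.5 mm and 10.7 degrees, less where a joint would pass 70% of its speed; a pose out of reach is approached as far as the arm can. A call with a gripper value outside its range is refused whole. The fingers move at their own pace and stop on an object; "newtons" is the grip in N (left out, the last holds). Time passes only in rows, so rows that do not move let the fingers close. It gives the time, the measured TCP pose, the force, the opening and the grip force at its end, in the units of the state.
- manip.read_state(): the state, without advancing time (a new reading comes with each control period).
- camera(name): name is "side" or "top" or "wrist"; returns a dict with "image" (384x512x3 uint8, red, green, blue), "fx", "fy", "cx", "cy" (pixels), "R" (3x3) and "t" (3): a world point X has camera coordinates R X + t; the wrist camera has in their place "mount" (4x4, takes a point from camera to tool coordinates, whose origin is the TCP and whose axes are the flange's). Camera axes: x right, y down, z forward; pixel columns grow to the right and rows downward; lengths in mm; the calibration is good to about 2 mm. A picture is of the moment at which its call begins: read the wrist's pose just before it. There is no depth.
- manip.sign_off(): hands the job in; it is judged then, once.
The state is a dict: "clock": time; "joints": joint angles; "qd": joint speeds; "effort": joint torques, N m; "eef_pos": TCP position; "eef_rot": TCP orientation; "wrist_force": force on the tool from outside, world axes, zero at the start; "moment": the same for the moment, N m; "finger_gap": finger opening in mm; "finger_force": force on a finger pad.
Only numpy, scipy, OpenCV 4.12 (cv2) and the standard library are available. Lean on these libraries where they do the work, as an engineer would, in place of code of your own. Each camera call takes 0.05 s, during which the arm holds its last target. There are 200 camera calls.

### The job

On the small blue bench press, push the orange tab all the way in and let go, so that the sprung die slide comes back and catches on its stop pin at mid position with the brass snap under the ram. Then press the red ram knob down firmly until the ram bears on the snap, and let it rise again. Do not lift the snap out of its die or touch the black plunger knob, and leave the other things on the table where they are.

Things in the scene. Friction and masses are not known exactly. Their poses are not given: they have to be found in the camera images.
- press: Bench press, fixed to the table. Origin at table height under the slide's centre line; x = the direction the slide is pushed in, z up. Grey base x -110 to 170 mm, y -50 to 50, 16 high; black bridge x -2 to 22, y -40 to 40, 66 high; blue overhanging arm x 65 to 169, y -20 to 20, 101 high (its column x 135 to 169). Green marks on the rails at x = -54: the tab's place when latched.
- slide (a joint): Travel of the die slide along the press's x, m: 0 = out (start), 0.055 = fully in (hard stop). A spring pushes it out, 4 N at 0, 8 N at 0.055; drag 4 N at 0.1 m/s; riding under the pin adds 2 N. Past about 0.038 the stop pin drops behind its brass catch; let go, it then comes back in about 0.2 s and stays latched at about 0.036. Let go earlier, it springs out to 0.
- tab_face (a point): Middle of the outer (push) face of the orange tab on the slide; the face looks along the press's -x. Tab 10 mm thick, 36 mm wide, standing 38 to 79 mm above the table; this point is 60 mm above it. Moves with the slide; at slide = 0 it is at x = -95 mm, y = 0 in the press's frame.
- plunger (a joint): Height of the sprung stop pin (black plunger knob on the bridge), in m: 0 = down; it is lifted by about 0.008 while the slide's catch passes under it and drops back by itself (needs no touching).
- plunger_top (a point): Top of the black plunger knob (20 mm across), on the bridge at x = 10 mm in the press's frame, 83 mm above the table. Do not touch.
- ram (a joint): Downward travel of the ram, in m: 0 = up (spring home), 0.020 = end stop. The spring takes 2 N to start and 4.5 N at 0.016, where, with the slide latched, its black sprung rubber foot (20 mm across) meets the snap; from there the foot yields at 1.5 N per mm after 2 N, so about 13 N in all at the end stop, 8 N of it on the snap. It rises again by itself.
- ram_top (a point): Centre of the flat top of the red ram knob (42 mm across, 18 mm thick), 144 mm above the table with the ram up, at x = 85 mm in the press's frame. Moves with the ram, which is pressed straight down.
- die (a point): Centre of the floor of the round die cup on the slide (25 mm across, 5 mm deep inside, 17 mm bore), 40 mm above the table; at x = 49 mm in the press's frame at slide = 0, under the ram when the slide is latched.
- snap: Loose brass snap, 15 mm across and 10.5 mm high, sitting in the die cup. Origin at the centre of its underside, z up.
- setter: Bystander: standing steel snap setter, 24 mm across the foot, 68 mm high, close beside the press. Origin under its centre.
- cap_tin: Bystander: aluminium tin of snap caps, 48 mm across, 38 mm high, close beside the press. Origin under its centre.
- mallet: Bystander: rawhide mallet lying down, head 68 mm across and 95 mm long, handle 220 mm along its -x. Origin under the head.
- scissors: Bystander: green-handled scissors lying flat on the cutting mat, about 230 mm long, 13 mm high. Origin near the pivot.
- thread: Bystander: navy thread spool, 40 mm across, 48 mm high. Origin under its centre.
- edge_paint: Bystander: amber jar of edge paint, 40 mm across, 62 mm high. Origin under its centre.
- wax: Bystander: yellow cake of wax, 52 mm across, 20 mm high. Origin under its centre.

How it is judged (in metres and radians):
On the way, in this order (a step that is already met when the one before it is completed fails the run):
1. the slide is pushed in past its catch (more than 42 mm) and the stop pin has dropped (value of joint slide above 0.042 m and value of joint plunger below 0.003 m), for 0.05 s.
2. the slide is let go and has come back onto the stop pin, latched at mid position, no finger on it (value of joint slide between 0.033 and 0.0385 m and value of joint plunger below 0.003 m and contact force between the fingers and slide below 0.2 N), for 0.3 s.
3. the ram is pressed down onto the snap (more than 3 N) with the slide latched (value of joint slide between 0.033 and 0.0385 m and value of joint plunger below 0.003 m and value of joint ram above 0.013 m and contact force between ram and snap above 3 N), for 0.05 s.
At the end, for the whole second after the job is handed in: The slide rests latched on its stop pin at mid position (33 to 38.5 mm of travel, pin down within 3 mm), the ram has risen to within 2 mm of its top, and the snap sits at rest and upright in the die cup (within 4 mm of the cup floor's centre) (value of joint slide between 0.033 and 0.0385 m and value of joint plunger below 0.003 m and value of joint ram below 0.002 m and velocity of joint slide between -0.01 and 0.01 m/s and distance between snap and die below 0.004 m and angle between snap's own z axis and vertical below 0.25 rad and linear speed of snap below 0.02 m/s); the robot touches nothing.
It fails at once if the ram is pressed (over 8 mm) while the slide is not latched at mid position (value of joint ram above 0.008 m and not (value of joint slide between 0.033 and 0.0385 m)).
It fails at once if the snap is lifted out of its die (z of snap in the frame of press above 0.047 m).
It fails at once if the plunger knob is touched (more than 1 N) or pulled up (contact force between any of the arm, the fingers and plunger above 1 N or value of joint plunger above 0.0105 m).
It fails at once if a bystander is moved by more than 20 mm or lifted (distance of any of setter, cap_tin, mallet, scissors, thread, edge_paint, wax from where it was at the start of the episode above 0.02 m).
It fails at once if the snap is crushed (more than 60 N) (contact force between ram and snap above 60 N).
It also fails if it takes over 42 s, if anything falls off the work surface, if the arm or the gripper's body presses on something with over 40 N, if the wrist force passes 120 N, or if a joint passes its speed limit or range.

## Working session

There is one attempt and no reset: what is moved stays moved. The work goes in short steps, Python scripts to look and compute and a tool call to move; the robot and the scene stay as the last step left them, time stands still between calls to the robot, and variables do not carry over. Pictures are saved under pics/ and viewed, at most 10 in all, crops included, and the job is handed in when it is done.

Besides the shell and the picture viewer there is one more tool, called after "Emit:" by a JSON object that holds its "api" and its "payload". move_arm: Moves the arm, as the interface text tells. Its arguments: {"type":"object","properties":{"dp":{"type":"array","items":{"type":"array","items":{"type":"number"}}},"rotation":{"type":"array","items":{"type":"array","items":{"type":"number"}}},"hand":{"type":"array","items":{"type":"number"}},"newtons":{"type":"number"}},"required":["dp","rotation","hand"]}

```bash
mkdir -p pics
cat > h.py <<'E'
import numpy as np, cv2, pickle
from cell import manip, camera
def snap(n,f):
    c=camera(n); cv2.imwrite(f'pics/{f}.png',cv2.cvtColor(c['image'],cv2.COLOR_RGB2BGR)); pickle.dump(c,open(f'pics/{f}.pkl','wb')); return c
def ray(c,u,v,z):
    R=np.array(c['R']);t=np.array(c['t']).ravel()
    o=-R.T@t; d=R.T@np.array([(u-c['cx'])/c['fx'],(v-c['cy'])/c['fy'],1]); return o+d*(z-o[2])/d[2]
def proj(c,X):
    p=np.array(c['R'])@np.array(X)+np.array(c['t']).ravel(); return c['fx']*p[0]/p[2]+c['cx'],c['fy']*p[1]/p[2]+c['cy']
def masks(c):
    h=cv2.cvtColor(c['image'],cv2.COLOR_RGB2HSV); out=[]
    for n,lo,hi in [('orange',(8,150,120),(18,255,255)),('red',(0,150,90),(6,255,255)),('green',(45,120,60),(85,255,255)),('blue',(100,120,60),(125,255,255))]:
        k,l,s,ce=cv2.connectedComponentsWithStats(cv2.inRange(h,lo,hi))
        for i in range(1,k):
            if s[i,4]>8: print(n,s[i].tolist(),ce[i].round(1).tolist())
E
python3 - <<'E'
from h import *
for n in('top','side'):
    c=snap(n,n+'0'); print(n,-np.array(c['R']).T@np.array(c['t']).ravel()); masks(c)
print(manip.read_state())
E
```

```text
top [ 338.79864385  -10.87698785 1753.16861608]
orange [282, 147, 7, 5, 18] [285.1, 148.7]
red [33, 71, 462, 313, 67078] [261.8, 242.2]
red [438, 150, 7, 16, 55] [440.9, 157.8]
red [229, 164, 3, 10, 13] [230.1, 168.4]
red [260, 187, 10, 11, 82] [264.8, 192.3]
red [124, 235, 3, 9, 11] [124.5, 238.7]
red [493, 336, 4, 4, 13] [494.8, 337.5]
red [412, 347, 86, 37, 2013] [459.4, 370.9]
red [349, 369, 27, 15, 260] [363.1, 378.0]
green [397, 186, 34, 39, 464] [413.3, 206.7]
blue [249, 198, 18, 21, 217] [258.0, 208.3]
side [ 51.71900468 779.83198621 730.70680721]
orange [278, 0, 107, 131, 11213] [329.1, 59.0]
orange [421, 115, 66, 70, 2665] [451.5, 149.9]
orange [205, 125, 47, 36, 832] [227.7, 142.7]
orange [289, 125, 39, 13, 294] [310.1, 130.5]
orange [230, 171, 11, 14, 124] [234.9, 177.8]
orange [147, 273, 15, 7, 70] [154.0, 276.1]
orange [13, 302, 14, 2, 14] [19.5, 302.2]
orange [187, 302, 22, 11, 27] [196.0, 304.8]
orange [6, 304, 6, 7, 11] [7.7, 306.5]
orange [98, 310, 53, 60, 1637] [123.4, 338.6]
orange [187, 314, 8, 12, 17] [189.2, 320.4]
orange [196, 320, 13, 7, 13] [202.0, 324.2]
re
[... 352 characters left out ...]
ck': 0.1, 'joints': array([-1.20261669e+00,  3.00398789e-01,  1.52152221e+00,  1.88960257e-05,
        1.32070791e+00, -6.66047208e-02]), 'qd': array([-3.97891396e-04, -8.58942741e-04, -2.90744281e-03,  1.73157348e-04,
        5.80280025e-04,  7.14073779e-05]), 'effort': array([ 1.36764545e-03, -5.32644153e+01, -3.53280079e+01,  7.09976256e-02,
        2.35181919e-02, -6.04618162e-05]), 'eef_pos': array([ 231.58142039, -498.60520694,  204.95090145]), 'eef_rot': array([-3.14055991e+00, -8.72312893e-05,  4.34779631e-01]), 'wrist_force': array([-0.22717675,  0.1170818 ,  0.0390789 ]), 'moment': array([ 0.02019532, -0.00176798, -0.02719431]), 'finger_force': 0.0, 'finger_gap': 94.20750954481517}
```

View pics/top0.png

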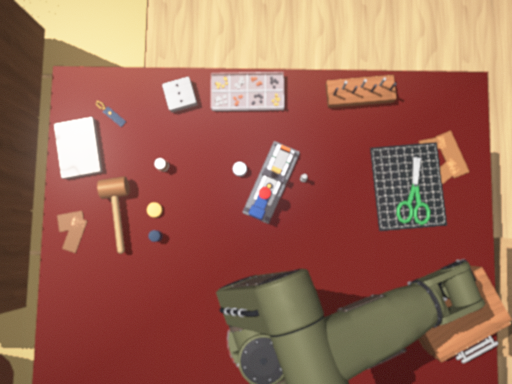

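View pics/side0.png

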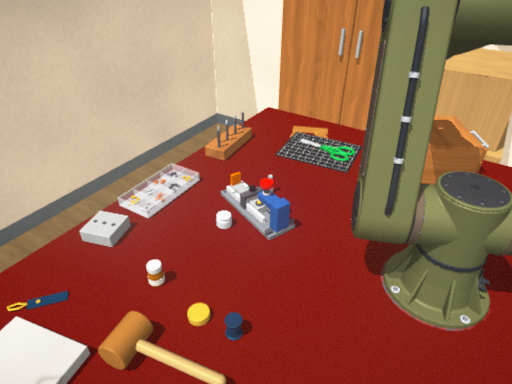

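Run:
```python
from h import *
c=pickle.load(open('pics/top0.pkl','rb')); s=pickle.load(open('pics/side0.pkl','rb'))
knob=ray(c,264.8,192.3,144); tab=ray(c,285.1,148.7,79)
print(knob,tab)
h=cv2.cvtColor(s['image'],cv2.COLOR_RGB2HSV)
for n,lo,hi in [('o',(5,150,120),(18,255,255)),('r',(0,180,150),(4,255,255))]:
    m=cv2.inRange(h,lo,hi)[165:200,220:285]; k,l,st,ce=cv2.connectedComponentsWithStats(m)
    for i in range(1,k): print(n,st[i],ce[i]+[220,165])
h=cv2.cvtColor(c['image'],cv2.COLOR_RGB2HSV)
for n,lo,hi in [('o',(8,100,120),(22,255,255)),('g',(40,80,60),(85,255,255)),('r',(0,180,190),(5,255,255))]:
    m=cv2.inRange(h,lo,hi)[135:225,235:310]; k,l,st,ce=cv2.connectedComponentsWithStats(m)
    for i in range(1,k): print('top',n,st[i],ce[i]+[235,135])
# gray base: non-red pixels in crop -> rect
m=(h[...,1]<150).astype(np.uint8); 
a=cv2.resize(c['image'][130:230,230:320],None,fx=6,fy=6,interpolation=cv2.INTER_CUBIC)
b=cv2.resize(s['image'][160:245,205:305],None,fx=6,fy=6,interpolation=cv2.INTER_CUBIC)
cv2.imwrite('pics/ta.png',a[...,::-1]);cv2.imwrite('pics/sb.png',b[...,::-1])
```

```text
[496.67070905   5.47753115 144.        ] [654.76946837 -61.03086616  79.        ]
o [ 10   6  11  14 125] [234.952 177.736]
r [4 1 1 1 1] [224. 166.]
r [16  0  1  1  1] [236. 165.]
r [50  1  1  1  1] [270. 166.]
r [3 3 1 1 1] [223. 168.]
r [19  2  1  1  1] [239. 167.]
r [25  2  1  1  1] [245. 167.]
r [2 5 1 1 1] [222. 170.]
r [4 5 1 1 1] [224. 170.]
r [7 4 3 3 3] [228. 170.]
r [13  5  1  1  1] [233. 170.]
r [22  5  1  1  1] [242. 170.]
r [30  5  1  1  1] [250. 170.]
r [14  7  1  1  1] [234. 172.]
r [17  6  1  1  1] [237. 171.]
r [38  7  1  1  1] [258. 172.]
r [2 8 2 1 2] [222.5 173. ]
r [9 8 1 1 1] [229. 173.]
r [11  8  1  1  1] [231. 173.]
r [29  9  1  1  1] [249. 174.]
r [47  9  1  1  1] [267. 174.]
r [21 10  1  1  1] [241. 175.]
r [42 10  1  1  1] [262. 175.]
r [ 5 13  1  1  1] [225. 178.]
r [32 13  1  1  1] [252. 178.]
r [ 39  12  15  13 144] [265.86805556 182.6875    ]
r [28 17  1  1  1] [248. 182.]
r [ 1 18  1  1  1] [221. 183.]
r [30 18  1  1  1] [250. 183.]
r [57 18  1  1  1] [277. 183.]
r [ 1 23  1  1  1] [221. 188.]
top o [46 10  9  7 40] [285.1   148.075]
top o [37 34  9  5 20] [275.85 171.05]
top o [32 49  4  5 11] [268.54545455 186.        ]
```

View pics/ta.png

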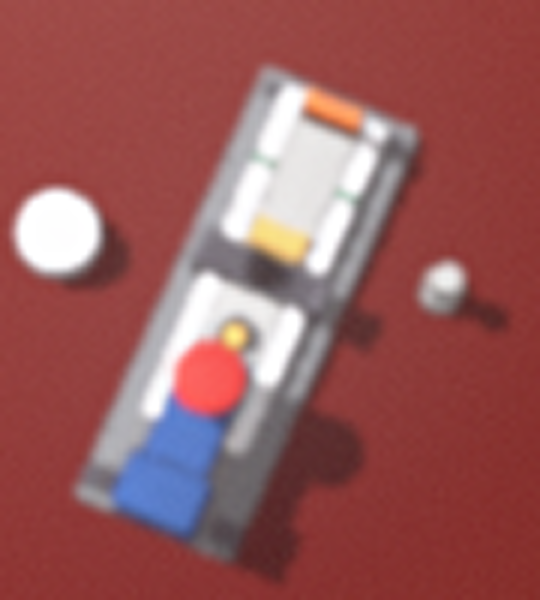

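View pics/sb.png

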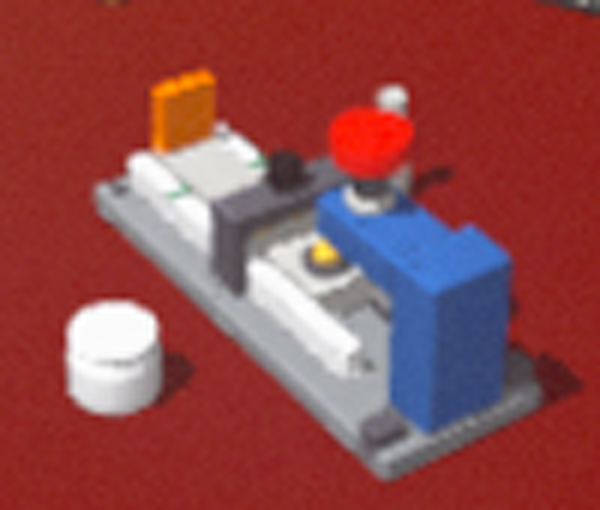

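Run:
```python
from h import *
from scipy.optimize import least_squares
c=pickle.load(open('pics/top0.pkl','rb')); s=pickle.load(open('pics/side0.pkl','rb'))
P=[(-110,-50,16),(-110,50,16),(170,50,16),(170,-50,16),(85,0,144)]
# which corner: x=dir to robot; y left of that => image right
uv=[(274.2,141.3),(299.2,151.7),(269.2,223.3),(243,211.7),(265,193)]
side=[((85,0,144),(205+371/6,160+127/6)),((-90,-18,79),(205+152/6,160+90/6)),((-90,18,79),(205+215/6,160+75/6)),((-110,-50,16),(205+95/6,160+190/6)),((170,-50,16),(205+385/6,160+462/6)),((170,50,16),(205+540/6,160+385/6))]
def W(p,q):
    a,b,y=p;C,S=np.cos(y),np.sin(y);return [a+C*q[0]-S*q[1],b+S*q[0]+C*q[1],q[2]]
def f(p,t=1,sd=1):
    r=[]
    if t: r+=[np.subtract(proj(c,W(p,q)),o) for q,o in zip(P,uv)]
    if sd: r+=[np.subtract(proj(s,W(p,q)),o) for q,o in side]
    return np.ravel(r)
for k in((1,0),(0,1),(1,1)):
    r=least_squares(f,[580,-20,2.75],args=k); p=r.x
    print(k,p.round(3),f(p,*k).round(1).tolist())
    print(' tab',np.round(W(p,(-95,0,60)),1),'knob',np.round(W(p,(85,0,144)),1),'plunger',np.round(W(p,(10,0,83)),1),'dir',np.cos(p[2]).round(3),np.sin(p[2]).round(3))
for n,u,v,z in[('setter',230+443/6,130+280/6,60),('tin',230+58/6,130+230/6,38)]: print(n,ray(c,u,v,z))
```

```text
(1, 0) [574.612 -27.597   2.753] [-0.2, -0.7, 0.6, -0.2, -0.3, 0.5, -0.2, 0.9, 0.1, -0.5]
 tab [662.5 -63.6  60. ] knob [495.9   4.6 144. ] plunger [565.4 -23.8  83. ] dir -0.925 0.379
(0, 1) [574.276 -24.663   2.74 ] [0.0, 0.2, 0.6, 0.2, -0.7, -0.5, -0.4, -0.7, -0.2, 0.1, 0.7, 0.4]
 tab [661.7 -61.8  60. ] knob [496.    8.6 144. ] plunger [565.1 -20.8  83. ] dir -0.92 0.391
(1, 1) [574.84  -26.458   2.747] [-0.3, -0.7, 0.5, -0.2, -0.9, 0.4, -0.8, 0.6, -0.4, -0.6, 0.3, -0.2, 0.7, -0.0, -0.8, -0.7, -0.4, -0.9, 0.4, -0.5, 1.0, -0.2]
 tab [662.5 -63.   60. ] knob [496.4   6.2 144. ] plunger [565.6 -22.6  83. ] dir -0.923 0.384
setter [ 561.37050153 -127.4921421    60.        ]
tin [590.1552019  96.2604203  38.       ]
```

Emit:
{"api": "move_arm", "payload": {"dp": [[45,42,0],[45,42,0],[45,42,0],[45,42,0],[45,42,0],[45,42,0],[45,42,0],[45,42,0],[45,42,0],[45,42,0]], "rotation": [[0,0,-0.083],[0,0,-0.083],[0,0,-0.083],[0,0,-0.083],[0,0,-0.083],[0,0,-0.083],[0,0,-0.083],[0,0,-0.083],[0,0,-0.083],[0,0,-0.083]], "hand": [0,0,0,0,0,0,0,0,0,0]}}

```text
clock: 1.35
eef_pos: [682.8, -77.2, 205.1]
eef_rot: [3.141, 0.0, -0.398]
wrist_force: [1.0, -0.2, -0.5]
finger_gap: 1.1
finger_force: 0.0
```

Emit:
{"api": "move_arm", "payload": {"dp": [[8,4,-30],[0,0,-40],[0,0,-40],[0,0,-30],[0,0,0]], "rotation": [[0,0,0],[0,0,0],[0,0,0],[0,0,0],[0,0,0]], "hand": [0,0,0,0,0]}}

```text
clock: 1.98
eef_pos: [688.3, -74.6, 62.7]
eef_rot: [3.14, 0.005, -0.395]
wrist_force: [-1.0, 0.6, 0.8]
finger_gap: 0.4
finger_force: 0.0
```

Emit:
{"api": "move_arm", "payload": {"dp": [[-6.5,2.7,-4],[-6.5,2.7,0],[-6.5,2.7,0],[-6.5,2.7,0],[0,0,0]], "rotation": [[0,0,0],[0,0,0],[0,0,0],[0,0,0],[0,0,0]], "hand": [0,0,0,0,0]}}

```text
clock: 2.6
eef_pos: [664.1, -64.0, 62.6]
eef_rot: [-3.141, -0.003, -0.395]
wrist_force: [4.6, -1.5, -0.3]
finger_gap: 0.6
finger_force: 2.3
```

Run:
```python
from h import *
s=snap('side','s1'); t=snap('top','t1')
a=cv2.resize(s['image'][130:245,200:300],None,fx=5,fy=5,interpolation=cv2.INTER_CUBIC)
cv2.imwrite('pics/s1c.png',a[...,::-1]); print(manip.read_state()['wrist_force'])
```

```text
[ 4.03148953 -0.06571467  2.78893398]
```

View pics/s1c.png

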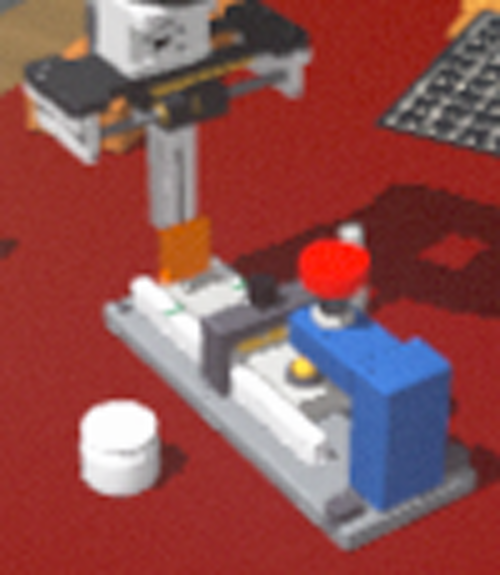

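Emit:
{"api": "move_arm", "payload": {"dp": [[-5.5,2.3,0],[-5.5,2.3,0],[-5.5,2.3,0],[-5.5,2.3,0],[-5.5,2.3,0],[-5.5,2.3,0],[-5.5,2.3,0],[-3.7,1.5,0],[0,0,0],[0,0,0]], "rotation": [[0,0,0],[0,0,0],[0,0,0],[0,0,0],[0,0,0],[0,0,0],[0,0,0],[0,0,0],[0,0,0],[0,0,0]], "hand": [0,0,0,0,0,0,0,0,0,0]}}

```text
clock: 3.95
eef_pos: [622.6, -46.7, 62.7]
eef_rot: [-3.141, -0.004, -0.395]
wrist_force: [7.1, -2.3, 1.8]
finger_gap: 0.3
finger_force: 4.0
```

Emit:
{"api": "move_arm", "payload": {"dp": [[-2.8,1.2,0],[-1.8,0.8,0],[0,0,0],[0,0,0]], "rotation": [[0,0,0],[0,0,0],[0,0,0],[0,0,0]], "hand": [0,0,0,0]}}

```text
clock: 4.45
eef_pos: [620.8, -45.9, 63.1]
eef_rot: [-3.14, -0.012, -0.396]
wrist_force: [29.8, -9.9, -10.5]
finger_gap: 0.8
finger_force: 15.4
```

Emit:
{"api": "move_arm", "payload": {"dp": [[9.2,-3.9,0],[18.5,-7.7,0],[18.5,-7.7,0],[14,-6,0],[0,0,0],[0,0,0],[0,0,0]], "rotation": [[0,0,0],[0,0,0],[0,0,0],[0,0,0],[0,0,0],[0,0,0],[0,0,0]], "hand": [0,0,0,0,0,0,0]}}

```text
clock: 5.32
eef_pos: [676.7, -69.4, 61.6]
eef_rot: [3.142, 0.0, -0.395]
wrist_force: [0.6, -0.5, -1.0]
finger_gap: 0.7
finger_force: 0.0
```

Run:
```python
from h import *
s=snap('side','s2')
a=cv2.resize(s['image'][130:245,200:300],None,fx=5,fy=5,interpolation=cv2.INTER_CUBIC)
cv2.imwrite('pics/s2c.png',a[...,::-1]); print(manip.read_state()['wrist_force'])
```

```text
[0.64251054 0.99845255 0.00284311]
```

View pics/s2c.png

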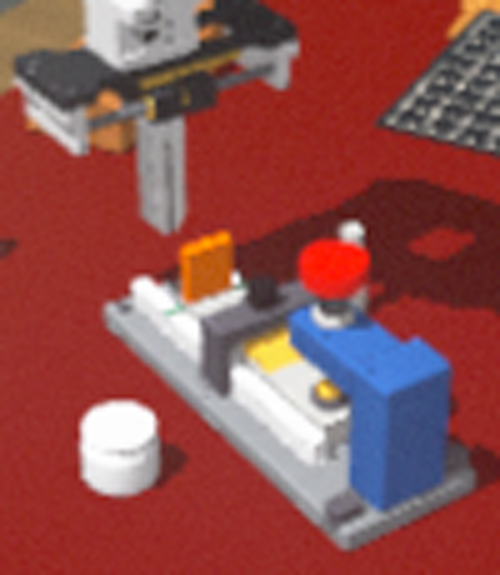

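Emit:
{"api": "move_arm", "payload": {"dp": [[0,0,45],[0,0,50],[0,0,25],[-40,17,0],[-50,21,0],[-50,21,0],[-40,16.5,0],[0,0,0],[0,0,0]], "rotation": [[0,0,0],[0,0,0],[0,0,0],[0,0,0],[0,0,0],[0,0,0],[0,0,0],[0,0,0],[0,0,0]], "hand": [0,0,0,0,0,0,0,0,0]}}

```text
clock: 6.5
eef_pos: [497.5, 5.7, 181.9]
eef_rot: [-3.141, -0.001, -0.395]
wrist_force: [0.3, -0.7, 0.7]
finger_gap: 0.4
finger_force: 0.0
```

Emit:
{"api": "move_arm", "payload": {"dp": [[-1,0.5,-16],[0,0,-14],[0,0,-6],[0,0,-4],[0,0,0]], "rotation": [[0,0,0],[0,0,0],[0,0,0],[0,0,0],[0,0,0]], "hand": [0,0,0,0,0]}}

```text
clock: 7.12
eef_pos: [496.1, 6.2, 141.4]
eef_rot: [3.141, 0.0, -0.395]
wrist_force: [-2.4, -0.7, 2.6]
finger_gap: 0.2
finger_force: 1.3
```

Run:
```python
from h import *
s=snap('side','s3')
a=cv2.resize(s['image'][130:245,200:300],None,fx=5,fy=5,interpolation=cv2.INTER_CUBIC)
cv2.imwrite('pics/s3c.png',a[...,::-1]); print(manip.read_state()['wrist_force'],manip.read_state()['moment'])
```

```text
[-1.73511095  0.13902495  1.66439171] [-0.04596984  0.39973145 -0.00129361]
```

View pics/s3c.png

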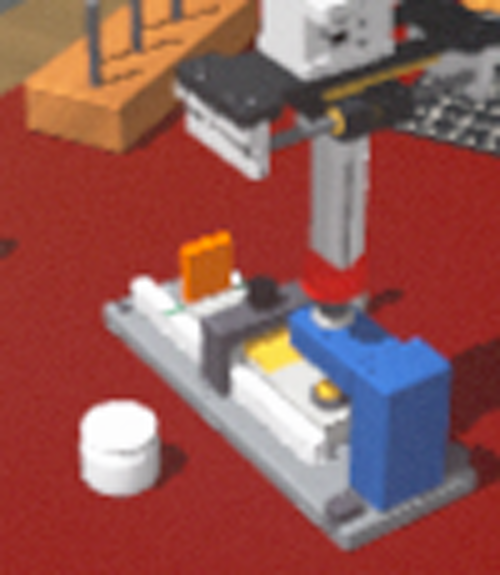

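Shut fingers rest centred on the red knob (crop ~(335,270)), slide still latched (tab at (207,268)). Press down.

Emit:
{"api": "move_arm", "payload": {"dp": [[0,0,-4],[0,0,-4],[0,0,-3],[0,0,-3],[0,0,-2],[0,0,-1],[0,0,0],[0,0,0]], "rotation": [[0,0,0],[0,0,0],[0,0,0],[0,0,0],[0,0,0],[0,0,0],[0,0,0],[0,0,0]], "hand": [0,0,0,0,0,0,0,0]}}

```text
clock: 8.18
eef_pos: [496.4, 6.3, 125.1]
eef_rot: [-3.141, -0.001, -0.395]
wrist_force: [-2.4, 0.1, 11.5]
finger_gap: 0.4
finger_force: 5.8
```

Emit:
{"api": "move_arm", "payload": {"dp": [[0,0,-1],[0,0,-0.5],[0,0,0],[0,0,0]], "rotation": [[0,0,0],[0,0,0],[0,0,0],[0,0,0]], "hand": [0,0,0,0]}}

```text
clock: 8.68
eef_pos: [496.5, 6.2, 124.1]
eef_rot: [-3.141, -0.001, -0.395]
wrist_force: [-4.5, -0.2, 17.8]
finger_gap: 0.7
finger_force: 8.8
```

Emit:
{"api": "move_arm", "payload": {"dp": [[0,0,3],[0,0,6],[0,0,8],[0,0,10],[0,0,20],[0,0,25],[0,0,25],[0,0,0],[0,0,0]], "rotation": [[0,0,0],[0,0,0],[0,0,0],[0,0,0],[0,0,0],[0,0,0],[0,0,0],[0,0,0],[0,0,0]], "hand": [0,0,0,0,0,0,0,0,0]}}

```text
clock: 9.8
eef_pos: [495.6, 6.3, 218.9]
eef_rot: [3.141, 0.001, -0.395]
wrist_force: [0.0, 0.5, -0.3]
finger_gap: 0.3
finger_force: 0.0
```

Run:
```python
from h import *
s=snap('side','s4')
a=cv2.resize(s['image'][130:245,200:300],None,fx=5,fy=5,interpolation=cv2.INTER_CUBIC)
cv2.imwrite('pics/s4c.png',a[...,::-1]); print(manip.read_state()['wrist_force'])
```

```text
[-0.2891582   0.5563726  -0.13516885]
```

View pics/s4c.png

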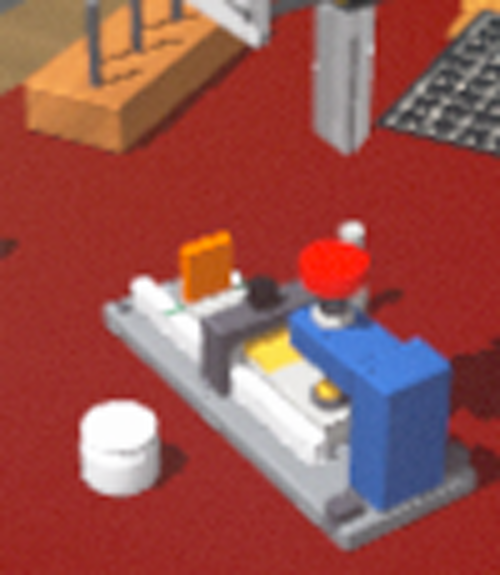

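The ram is back up (knob at crop (333,268), as before the press). The slide is still latched with the tab at (207,268), the snap is in its die at (328,388), and the fingers are clear.

```bash
python3 -c "
from cell import manip
print(manip.sign_off())"
```

```text
the job is handed in; nothing more can be done
None
```

I pushed the orange tab to its hard stop and let go, and the slide came back latched. I then pressed the ram to its end stop (about 18 N at the wrist) and let it rise. The last picture shows the slide latched, the ram up, the snap in its die and the robot clear; the job is handed in, but no verdict came back.

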